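Snap the clip-on cover onto the block heater

ROBOT

A 6-joint arm with a two-finger parallel gripper is mounted at the origin on the work surface. World frame = base frame: x ahead of the robot, y to its left, z up, the work surface at z = 0. Lengths are in m, angles in rad, forces in N, time in s.
With the tool pointing down it reaches from about 0.35 to 0.975 m from the base axis. Payload 4.9 kg.
Tool frame: the origin (TCP) lies at the very end of the fingers, on their centre line; the grasp point (between the pads) lies behind it (manip.pinch_z is the y of the grasp point in the tool frame, in m); y points along the fingers, x is the direction in which the jaws open and shut, and the axes are right-handed (so a half turn about y gives the same grasp; the last joint's range is limited). The gripper opens to 85 mm and grips with 20 to 120 N. Pads are 22 mm wide; open, the fingers measure 114 mm over their backs; the gripper's body (76 mm by 85 mm) begins 54 mm behind the grasp point. The pads swing forward as they close: fully open they stand 13 mm farther back than shut.
Start: joints at [1.162, 0.053, 1.613, -0, 1.476, -0.119], TCP at [0.179, 0.599, 0.231] pointing down, gripper open.
Joint ranges: [-3.01, 3.01], [-1.01, 2.22], [0.06, 2.58], [-1.02, 4.17], [0.09, 2.62], [-3.14, 3.14]. Speed limits (rad/s): [2.57, 2.57, 3.14, 3.14, 3.14, 3.14].

INTERFACE

Orientations are given as a unit quaternion [w, x, y, z].
In Python, from plant import manip gives the robot as it stands.
- The arm moves only by the tool drive_tool, never from a script. Its argument "motion" is a list of rows, each a list of 3 entries, a list of its own where there are three numbers: the shift along the tool's x, y, z in units of 25 mm (1.0 is 25 mm), then the turn, a rotation vector about the tool's x, y, z in units of 5 degrees (1.0 is 5 degrees), then the closure, from -1 (fully open) to 1 (shut). A call has 1 to 12 rows; each row shifts and turns the commanded pose from where the row before left it, along the tool's axes as they then stand; what a row does not reach is not made up. A row lasts 1/10 s, in which the tool goes at most 50 mm and 8.59 degrees, less where a joint would pass 70% of its speed; a pose out of reach is approached as far as the arm can. A call is refused whole if a number of a shift passes 1 or a number of a turn 1, either way. A call with a gripper value outside its range is refused whole. The fingers move at their own pace and stop on an object; the grip force is fixed at half the most. Time passes only in rows, so rows that do not move let the fingers close. It gives the time, the measured TCP pose, the force and the opening at its end, in the units of the state.
- manip.state(): the state, without advancing time (a new reading comes with each control period).
- manip.grab_frame(name): name is "scene" or "side" or "wrist"; returns a dict with "img" (384x512x3 uint8, blue, green, red), "range_z" (384x512 float32, m along the optical axis (not along the pixel's ray), 0 where there is no reading), "camera_matrix" (3x3 intrinsics, pixels), "world_from_camera" (4x4, takes a point from camera to world coordinates); the wrist camera has in their place "T_tool_cam" (4x4, takes a point from camera to tool coordinates, whose origin is the TCP and whose axes are the tool frame's). Camera axes: x right, y down, z forward; pixel columns grow to the right and rows downward; lengths in m; the calibration is good to about 2 mm. A picture is of the moment at which its call begins: read the wrist's pose just before it.
- manip.job_done(): hands the job in, once; it reports no verdict.
The state is a dict: "time": time; "joint_pos": joint angles; "joint_vel": joint speeds; "joint_efforts": joint torques, N m; "tool_pos": TCP position; "tool_rot": TCP orientation; "contact_force": force on the tool from outside, world axes, zero at the start; "ft_torque": the same for the moment, N m; "gripper_width": opening from 0.0 (shut) to 1.0 (fully open).
Only numpy, scipy, OpenCV 4.12 (cv2) and the standard library are available. Lean on these libraries where they do the work, as an engineer would, in place of code of your own. Each camera call takes 0.05 s, during which the arm holds its last target. There are 200 camera calls.

TASK

Close the block heater for its warm-up: pick up the grey cover with the two steel clip arms by its handle, set it over the heater's flanged aluminium block with one arm at each long side of the flange, and press it straight down until both arms snap under the rim and it sits fully home. Do not throw it on or let it drop from a height, leave the smaller cover without clips where it lies, and let go at the end.

Things in the scene. Friction and masses are not known exactly. Their poses are not given: they have to be found in the camera images.
- clip_cover: Cover to fit, 0.28 kg. Origin at its centre, level with the arms' lower tips (it stands on them); z up. Grey block 100 (x) x 83 (y) x 24 mm, underside 43.5 mm above origin. Sprung (sliding outward) steel clip arms 40 mm wide at its +y and -y sides; hooks: flat top 33 mm above origin, inner edges at y +-35 mm, lead-in below opening to y +-49 mm. Half turn alike. Snaps at 8-15 N.
- cover_handle (a point): Centre of the clip cover's black bar handle, 84.5 mm above the cover's origin; same axes. The bar is 64 mm long along x, 16 mm wide along y (pinch it across y from above) and 34 mm tall, its foot on the block's top, 67.5 mm above the cover's origin.
- heater: Fixed white box 130 (x) x 140 (y) x 58 mm with an aluminium block with rows of dark wells on top (the neighbour with a plain steel plate is a stirrer). Origin: centre of underside, z up. The block's flange (rim): 90 along x, 80 along y, 8 thick, top 106 mm up, centred. The clip arms go over its +y and -y edges. Fully home, the cover's origin is 62.5 mm above the heater's.
- plain_cover: The other cover, to be left alone (loose): a grey block 84 (x) x 72 (y) x 24 mm lying flat on the bench, with the same black bar handle but no clip arms. Origin at the centre of its underside.
Not all that is in view belongs to the job. Leave any purple look-alike of the clip_cover alone. Leave any brown look-alike of the heater alone.

How it is judged:
At the end, for the whole second after the job is handed in: The clip cover is at rest, level within 0.05 rad, its height within 2 mm of fully home on the flange (both hooks under the rim), its centre within 15 mm of the heater's, square to it within 0.2 rad either way round; the plain cover is within 30 mm of where it lay (z of clip_cover in the frame of heater between 0.0595 and 0.0645 m and horizontal distance between clip_cover and heater below 0.015 m and angle between the y axis of clip_cover and the y axis of heater, either way round below 0.2 rad and angle between clip_cover's own z axis and vertical below 0.05 rad and linear speed of clip_cover below 0.02 m/s and distance of plain_cover from where it was at the start of the episode below 0.03 m); the robot touches nothing.
It fails at once if the clip cover is thrown or dropped from a height (it moves faster than 0.6 m/s with nothing of the gripper touching it) (linear speed of clip_cover above 0.6 m/s and contact force between the fingers and clip_cover below 0.05 N).
It fails at once if the plain cover is moved by more than 30 mm (distance of plain_cover from where it was at the start of the episode above 0.03 m).
It also fails if it takes over 42 s, if anything falls off the work surface, if the arm or the gripper's body presses on something with over 40 N, if the wrist force passes 120 N, or if a joint passes its speed limit or range.

## Working session

There is one attempt and no reset: what is moved stays moved. The work goes in short steps, Python scripts to look and compute and a tool call to move; the robot and the scene stay as the last step left them, time stands still between calls to the robot, and variables do not carry over. Pictures are saved under pics/ and viewed, about 8 in all and at most 12, crops included, and the job is handed in when it is done.

Besides the shell and the picture viewer there is one more tool, called after "Request:" by a JSON object that holds its "fn" and its "kwargs". drive_tool: Moves the arm, as the interface text tells. Its arguments: {"type":"object","properties":{"motion":{"type":"array","items":{"type":"array"}}},"required":["motion"]}

```bash
mkdir -p pics
cat > h.py <<'E'
import numpy as np, cv2
from plant import manip
def grab(n):
    s=manip.state(); f=manip.grab_frame(n)
    if n=='wrist':
        from scipy.spatial.transform import Rotation as R
        w,x,y,z=s['tool_rot']; T=np.eye(4); T[:3,:3]=R.from_quat([x,y,z,w]).as_matrix(); T[:3,3]=s['tool_pos']
        f['W']=T@f['T_tool_cam']
    else: f['W']=f['world_from_camera']
    return f
def cloud(f):
    K=f['camera_matrix']; z=f['range_z']; v,u=np.mgrid[:z.shape[0],:z.shape[1]]
    P=np.stack([(u-K[0,2])/K[0,0]*z,(v-K[1,2])/K[1,1]*z,z],-1)
    P=P@f['W'][:3,:3].T+f['W'][:3,3]; P[z==0]=np.nan
    return P
E
python3 - <<'E'
from h import *
s=manip.state(); print({k:np.round(v,3) for k,v in s.items()}, manip.pinch_z)
a=[grab(n) for n in('scene','side')]
for n,f in zip(('scene','side'),a): np.savez(f'{n}.npz',**{k:v for k,v in f.items()}); print(f['W'][:3,3])
cv2.imwrite('pics/a.png',a[0]['img']); cv2.imwrite('pics/b.png',a[1]['img'])
E
```

```text
{'time': np.float64(0.0), 'joint_pos': array([ 1.162,  0.053,  1.614, -0.   ,  1.476, -0.119]), 'joint_vel': array([ 0.001,  0.   ,  0.   ,  0.001, -0.   ,  0.001]), 'joint_efforts': array([-1.0000e-03, -3.9369e+01, -3.7018e+01, -0.0000e+00,  7.0000e-03,
       -0.0000e+00]), 'tool_pos': array([0.178, 0.598, 0.23 ]), 'tool_rot': array([-0.567,  0.567,  0.422, -0.423]), 'contact_force': array([-0.187, -0.228, -0.7  ]), 'ft_torque': array([-0.022, -0.008,  0.037]), 'gripper_width': np.float64(0.998)} -0.0187
[0.91073581 0.30979798 1.05564731]
[-0.09519004 -1.27791176  0.91611464]
```

View pics/a.png

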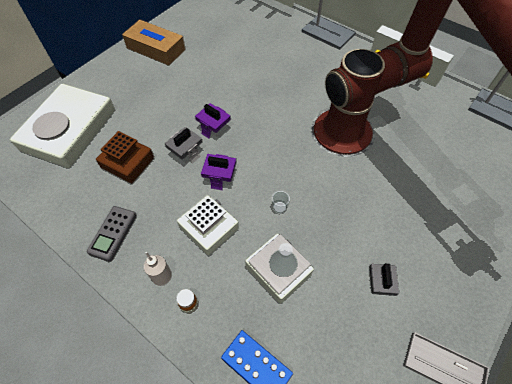

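View pics/b.png

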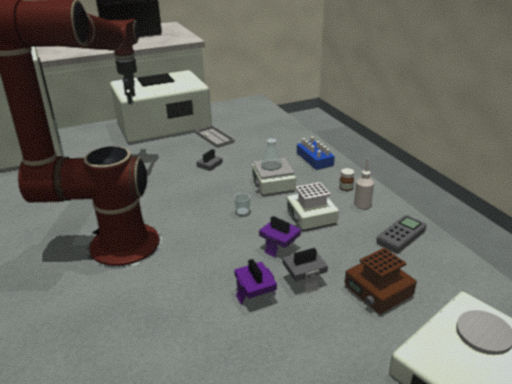

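The candidates for the cover in the scene view are:
- **Grey at (183,143):** raised on arms, so it fits clip_cover.
- **Grey at (385,278):** lies flat, so it is the plain cover.
- **Purple at (212,118) and (219,167):** look-alikes to leave alone.

The candidates for the heater are:
- **White with wells at (208,220):** this is the heater.
- **Brown at (124,155):** look-alike to leave alone.
- **White with a plate at (280,265) and (60,125):** not the heater.

Next I'll confirm these in a crop and measure.

Run:
```python
from h import *
d=dict(np.load('scene.npz')); e=dict(np.load('side.npz'))
c1=cv2.resize(d['img'][90:260,90:250],None,fx=2.5,fy=2.5,interpolation=3)
c2=cv2.resize(e['img'][170:310,240:400],None,fx=2.4,fy=3.036,interpolation=3)[:425]
cv2.imwrite('pics/c.png',np.hstack([c1,c2]))
for n,f,bc,bh in(('scene',d,(165,125,203,162),(175,190,242,255)),('side',e,(280,243,330,290),(283,178,342,230))):
    P=cloud(f)
    for nm,b,lo,hi in(('cover top',bc,.055,.075),('handle top',bc,.09,.11),('htr block',bh,.095,.12),('htr box',bh,.05,.065)):
        q=P[b[1]:b[3],b[0]:b[2]].reshape(-1,3); im=f['img'][b[1]:b[3],b[0]:b[2]].reshape(-1,3).astype(int)
        sat=im.max(1)-im.min(1)
        q=q[(q[:,2]>lo)&(q[:,2]<hi)&(sat<45)]
        if len(q)<5: print(n,nm,len(q)); continue
        r=cv2.minAreaRect((q[:,:2]*1000).astype(np.float32)); print(n,nm,len(q),np.round(np.median(q,0),4),np.round(r[0],1),np.round(r[1],1),round(r[2],1))
```

```text
scene cover top 496 [ 0.4404 -0.3693  0.0663] [ 429.5 -382.9] [ 96.2 100.1] 88.7
scene handle top 100 [ 0.4315 -0.3802  0.0993] [ 430.  -381.5] [20.3 64.4] 87.9
scene htr block 790 [ 0.6036 -0.1178  0.1059] [ 601.8 -119.8] [82.1 91.1] 84.2
scene htr box 966 [ 0.6317 -0.0829  0.0577] [ 601.7 -118.8] [141.  131.2] 84.2
side cover top 680 [ 0.4138 -0.4081  0.0672] [ 427.9 -356.6] [163.4 101.6] 88.0
side handle top 159 [ 0.4257 -0.3926  0.1003] [ 427.4 -388.4] [20.7 64.9] 85.3
side htr block 447 [ 0.5943 -0.1311  0.1068] [ 532.8 -151.4] [262.8 113. ] 24.5
side htr box 644 [ 0.5782 -0.1586  0.0587] [ 633.6 -113.5] [302.2 211.6] 69.4
```

View pics/c.png

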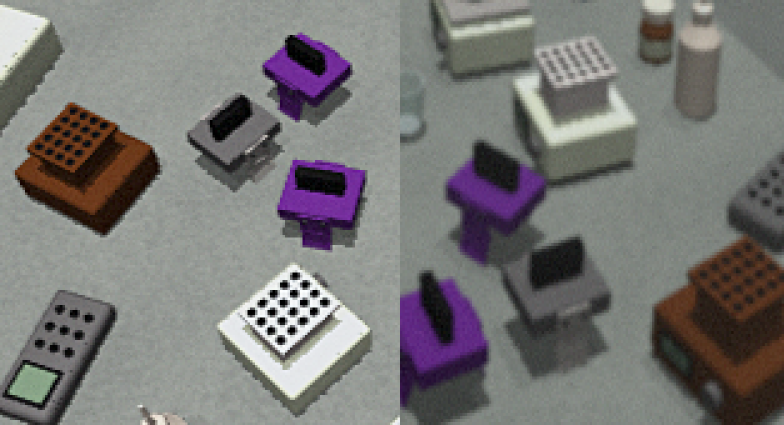

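The crop shows that the grey cover at scene (183,143) has steel clip arms, so it is clip_cover. The white heater with wells is at (208,220). The block measures 82x91 mm at z 0.106, and the handle top is at 0.100 with a length of 64 mm. These match the sizes given.

```bash
cat >> h.py <<'E'
from scipy.spatial.transform import Rotation as R
def go(target,jaw_deg=None):
    s=manip.state(); w,x,y,z=s['tool_rot']; M=R.from_quat([x,y,z,w]).as_matrix(); p=np.array(s['tool_pos'])
    print('tool x',np.round(M[:,0],3),'y',np.round(M[:,1],4),'z',np.round(M[:,2],3),'yaw x',round(np.degrees(np.arctan2(M[1,0],M[0,0])),2))
    if jaw_deg is not None:
        a=np.radians(jaw_deg); X=np.array([np.cos(a),np.sin(a),0]); Y=np.array([0,0,-1.]); T=np.stack([X,Y,np.cross(X,Y)],1)
        print('turn units',np.round(np.degrees(R.from_matrix(M.T@T).as_rotvec())/5,2)); M=T
    print('pos',np.round(p,4),'shift units after turn',np.round(M.T@(np.array(target)-p)/.025,2),'t',round(s['time'],2),'F',np.round(s['contact_force'],1),'w',round(s['gripper_width'],3))
E
python3 - <<'E'
from h import *
go([.43,-.385,.25],88-180); go([.43,-.385,.25],88)
for n in('scene','side'):
    P=cloud(dict(np.load(n+'.npz'))).reshape(-1,3)
    r=np.hypot(P[:,0],P[:,1]);a=np.degrees(np.arctan2(P[:,1],P[:,0]))
    print(n,[(t,round(float(P[(abs(a-t)<5)&(r>.4)&(r<.75),2].max(initial=0)),3)) for t in range(-60,70,10)])
E
```

```text
tool x [ 0.286  0.958 -0.002] y [-7.0e-04 -1.7e-03 -1.0e+00] z [-0.958  0.286  0.   ] yaw x 73.39
turn units [ 3.000e-02  3.308e+01 -1.000e-02]
pos [0.1784 0.5984 0.2302] shift units after turn [38.96 -0.79 11.43] t 0.1 F [ 0.2 -0.4 -0.2] w 0.996
tool x [ 0.286  0.958 -0.002] y [-7.0e-04 -1.7e-03 -1.0e+00] z [-0.958  0.286  0.   ] yaw x 73.39
turn units [-0.01 -2.92 -0.02]
pos [0.1784 0.5984 0.2302] shift units after turn [-38.96  -0.79 -11.43] t 0.1 F [ 0.2 -0.4 -0.2] w 0.996
scene [(-60, 0.103), (-50, 0.105), (-40, 0.111), (-30, 0.104), (-20, 0.108), (-10, 0.111), (0, 0.063), (10, 0.182), (20, 0.18), (30, 0.007), (40, 0.062), (50, 0.028), (60, 0.007)]
side [(-60, 0.105), (-50, 0.106), (-40, 0.111), (-30, 0.108), (-20, 0.115), (-10, 0.113), (0, 0.065), (10, 0.182), (20, 0.176), (30, 0.011), (40, 0.063), (50, 0.03), (60, 0.009)]
```

Request:
{"fn": "drive_tool", "kwargs": {"motion": [[[0, -1, 0], [0, -1, 0], -1], [[0, -1, 0], [0, -1, 0], -1], [[0, 0, -1], [0, -0.9, 0], -1], [[-1, 0, -1], [0, 0, 0], -1], [[-1, 0, -1], [0, 0, 0], -1], [[-1, 0, -1], [0, 0, 0], -1], [[-1, 0, -1], [0, 0, 0], -1], [[-1, 0, -1], [0, 0, 0], -1], [[-1, 0, -1], [0, 0, 0], -1], [[-1, 0, -1], [0, 0, 0], -1], [[-1, 0, -1], [0, 0, 0], -1], [[-1, 0, -1], [0, 0, 0], -1]]}}

```text
time: 1.3
tool_pos: [0.4206, 0.3616, 0.2808]
tool_rot: [0.509, -0.509, -0.49, 0.491]
contact_force: [0.1, 0.3, 0.1]
gripper_width: 1.004
```

Request:
{"fn": "drive_tool", "kwargs": {"motion": [[[-1, 0, -1], [0, 0, 0], -1], [[-1, 0, 0], [0, 0, 0], -1], [[-1, 0, 0], [0, 0, 0], -1], [[-1, 0, 0], [0, 0, 0], -1], [[-1, 0, 0], [0, 0, 0], -1], [[-1, 0, 0], [0, 0, 0], -1], [[-1, 0, 0], [0, 0, 0], -1], [[-1, 0, 0], [0, 0, 0], -1], [[-1, 0, 0], [0, 0, 0], -1], [[-1, 0, 0], [0, 0, 0], -1], [[-1, 0, 0], [0, 0, 0], -1], [[-1, 0, 0], [0, 0, 0], -1]]}}

```text
time: 2.5
tool_pos: [0.4336, 0.0613, 0.2808]
tool_rot: [0.509, -0.509, -0.491, 0.491]
contact_force: [0.5, -0.8, -0.0]
gripper_width: 1.002
```

Request:
{"fn": "drive_tool", "kwargs": {"motion": [[[-1, 0, 0], [0, 0, 0], -1], [[-1, 0, 0], [0, 0, 0], -1], [[-1, 0, 0], [0, 0, 0], -1], [[-1, 0, 0], [0, 0, 0], -1], [[-1, 0, 0], [0, 0, 0], -1], [[-1, 0, 0], [0, 0, 0], -1], [[-1, 0, 0], [0, 0, 0], -1], [[-1, 0, 0], [0, 0, 0], -1], [[-1, 0, 0], [0, 0, 0], -1], [[-1, 0, 0], [0, 0, 0], -1], [[-1, 0, 0], [0, 0, 0], -1]]}}

```text
time: 3.6
tool_pos: [0.4235, -0.2135, 0.2808]
tool_rot: [0.509, -0.509, -0.491, 0.491]
contact_force: [0.1, 0.0, -1.1]
gripper_width: 0.999
```

Run:
```python
from h import *
go([.43,-.385,.25],88); print(np.round(manip.state()['joint_vel'],2))
```

```text
tool x [0.037 0.999 0.   ] y [-6.e-04  5.e-04 -1.e+00] z [-0.999  0.037  0.001] yaw x 87.89
turn units [-0.01 -0.02  0.01]
pos [ 0.4235 -0.2135  0.2808] shift units after turn [-6.85  1.23 -0.5 ] t 3.6 F [ 0.1  0.  -1.1] w 0.999
[-0.45  0.27 -0.2   0.   -0.07 -0.45]
```

Request:
{"fn": "drive_tool", "kwargs": {"motion": [[[-1, 0, 0], [0, 0, 0], -1], [[-1, 0, 0], [0, 0, 0], -1], [[-1, 0, 0], [0, 0, 0], -1], [[-1, 0, 0], [0, 0, 0], -1], [[-1, 0, 0], [0, 0, 0], -1], [[-1, 0, -0.3], [0, 0, 0], -1], [[0, 0, 0], [0, 0, 0], -1], [[0, 0, 0], [0, 0, 0], -1]]}}

```text
time: 4.4
tool_pos: [0.4256, -0.3626, 0.2805]
tool_rot: [0.51, -0.509, -0.491, 0.49]
contact_force: [-0.1, 0.0, 0.5]
gripper_width: 1.001
```

Run:
```python
from h import *
f=grab('wrist'); cv2.imwrite('pics/d.png',f['img']); P=cloud(f).reshape(-1,3)
np.savez('w1.npz',**f)
im=f['img'].reshape(-1,3).astype(int); sat=im.max(1)-im.min(1)
near=np.hypot(P[:,0]-.43,P[:,1]+.385)<.09
for nm,lo,hi in(('top',.062,.072),('handle',.094,.108),('all>.02',.02,.108)):
    q=P[near&(P[:,2]>lo)&(P[:,2]<hi)&(sat<40)]
    if len(q)>5: print(nm,len(q),np.round(np.median(q,0),4),*[np.round(v,1) for v in cv2.minAreaRect((q[:,:2]*1000).astype(np.float32))])
go([.43,-.385,.25],88)
```

```text
top 5057 [ 0.4218 -0.3795  0.0683] [ 427.3 -384.7] [ 91.9 100. ] 87.9
handle 843 [ 0.4243 -0.3841  0.1022] [ 426.7 -384.6] [16.  62.9] 88.1
all>.02 6128 [ 0.4214 -0.3824  0.0685] [ 427.2 -384.5] [ 97.1 100.1] 88.0
tool x [0.037 0.999 0.001] y [-7.0e-04  1.2e-03 -1.0e+00] z [-0.999  0.037  0.001] yaw x 87.9
turn units [-0.01 -0.02  0.01]
pos [ 0.4257 -0.3622  0.2807] shift units after turn [-0.91  1.23 -0.2 ] t 4.45 F [ 0.5 -0.5 -0.1] w 0.998
```

View pics/d.png

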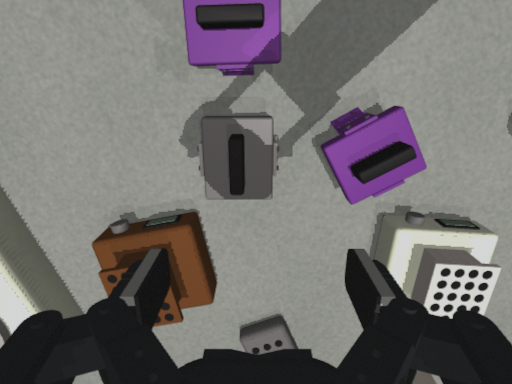

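The wrist view shows the grey cover at (238,158) with its handle along the column direction. The purple covers and the brown box are clear of the fingers' way down. The handle is at (0.427, -0.3846), with the jaw yaw right at 88°. Next I'll compute the shift and descend.

```bash
python3 -c "
from h import *
go([.427,-.3846,.0735],88)"
```

```text
tool x [0.037 0.999 0.001] y [-7.0e-04  1.2e-03 -1.0e+00] z [-0.999  0.037  0.001] yaw x 87.9
turn units [-0.01 -0.02  0.01]
pos [ 0.4257 -0.3622  0.2807] shift units after turn [-0.89  8.29 -0.08] t 4.45 F [ 0.5 -0.5 -0.1] w 0.998
```

Request:
{"fn": "drive_tool", "kwargs": {"motion": [[[-0.9, 0.5, -0.1], [0, 0, 0], -1], [[0, 1, 0], [0, 0, 0], -1], [[0, 1, 0], [0, 0, 0], -1], [[0, 1, 0], [0, 0, 0], -1], [[0, 1, 0], [0, 0, 0], -1], [[0, 1, 0], [0, 0, 0], -1], [[0, 1, 0], [0, 0, 0], -1], [[0, 0.8, 0], [0, 0, 0], -1], [[0, 0.5, 0], [0, 0, 0], -1], [[0, 0.5, 0], [0, 0, 0], -1], [[0, 0, 0], [0, 0, 0], -1], [[0, 0, 0], [0, 0, 0], -1]]}}

```text
time: 5.65
tool_pos: [0.4279, -0.3855, 0.0744]
tool_rot: [-0.509, 0.509, 0.491, -0.491]
contact_force: [-0.4, -0.3, -0.1]
gripper_width: 1.003
```

```bash
python3 -c "
from h import *
go([.427,-.3846,.0735],88)"
```

```text
tool x [ 0.037  0.999 -0.001] y [ 5.e-04 -6.e-04 -1.e+00] z [-0.999  0.037 -0.001] yaw x 87.91
turn units [ 0.01 -0.02 -0.01]
pos [ 0.4279 -0.3855  0.0744] shift units after turn [0.03 0.04 0.04] t 5.65 F [-0.4 -0.3 -0.1] w 1.003
```

Request:
{"fn": "drive_tool", "kwargs": {"motion": [[[0, 0, 0], [0, 0, 0], 1], [[0, 0, 0], [0, 0, 0], 1], [[0, 0, 0], [0, 0, 0], 1], [[0, 0, 0], [0, 0, 0], 1], [[0, 0, 0], [0, 0, 0], 1], [[0, 0, 0], [0, 0, 0], 1], [[0, 0, 0], [0, 0, 0], 1], [[0, 0, 0], [0, 0, 0], 1], [[0, 0, 0], [0, 0, 0], 1], [[0, 0, 0], [0, 0, 0], 1]]}}

```text
time: 6.65
tool_pos: [0.4277, -0.3855, 0.0742]
tool_rot: [-0.509, 0.509, 0.491, -0.491]
contact_force: [-0.1, 0.8, 3.7]
gripper_width: 0.174
```

Request:
{"fn": "drive_tool", "kwargs": {"motion": [[[0, -0.3, 0], [0, 0, 0], 1], [[0, -0.6, 0], [0, 0, 0], 1], [[0, -1, 0], [0, 0, 0], 1], [[0, -1, 0], [0, 0, 0], 1], [[0, -1, 0], [0, 0, 0], 1], [[0, -1, 0], [0, 0, 0], 1], [[0, -1, 0], [0, 0, 0], 1], [[0, -0.6, 0], [0, 0, 0], 1], [[0, -0.3, 0], [0, 0, 0], 1], [[0, 0, 0], [0, 0, 0], 1], [[0, 0, 0], [0, 0, 0], 1]]}}

```text
time: 7.75
tool_pos: [0.4271, -0.3848, 0.2424]
tool_rot: [0.51, -0.508, -0.491, 0.491]
contact_force: [0.0, -0.4, -2.3]
gripper_width: 0.173
```

Run:
```python
from h import *
f=grab('wrist'); cv2.imwrite('pics/e.png',f['img']); np.savez('w2.npz',**f)
P=cloud(f).reshape(-1,3); im=f['img'].reshape(-1,3).astype(int); sat=im.max(1)-im.min(1)
for lo,hi in((.1,.113),(.053,.062)):
    q=P[(np.hypot(P[:,0]-.602,P[:,1]+.119)<.11)&(P[:,2]>lo)&(P[:,2]<hi)]
    print(len(q),*[np.round(v,1) for v in cv2.minAreaRect((q[:,:2]*1000).astype(np.float32))] if len(q) else '')
go([.602,-.119,.25],84.2)
```

```text
3573 [ 599.5 -125.9] [69.4 91.5] 84.6
4429 [ 597.8 -134.9] [111.7 129.2] 83.8
tool x [0.037 0.999 0.002] y [-0.0019  0.0022 -1.    ] z [-0.999  0.037  0.002] yaw x 87.9
turn units [-0.02  0.74  0.02]
pos [ 0.427  -0.3847  0.242 ] shift units after turn [11.28 -0.32 -5.89] t 7.8 F [ 0.6 -0.1 -2.9] w 0.178
```

View pics/e.png

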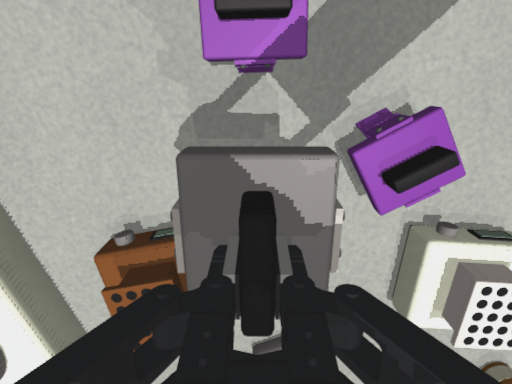

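The cover is gripped: the opening is 0.174 (about 15 mm) and the load is about 2.7 N. It hangs square in the jaws. I'll turn and carry it over the heater with its tips above 0.16 m.

Request:
{"fn": "drive_tool", "kwargs": {"motion": [[[0, 0, 0], [0, 0.74, 0], 1], [[0.5, 0, -0.25], [0, 0, 0], 1], [[1, 0, -0.5], [0, 0, 0], 1], [[1, 0, -0.5], [0, 0, 0], 1], [[1, 0, -0.5], [0, 0, 0], 1], [[1, 0, -0.5], [0, 0, 0], 1], [[1, 0, -0.5], [0, 0, 0], 1], [[1, 0, -0.5], [0, 0, 0], 1], [[1, 0, -0.5], [0, 0, 0], 1], [[1, 0, -0.5], [0, 0, 0], 1], [[1, 0, -0.6], [0, 0, 0], 1], [[0.9, 0, -0.5], [0, 0, 0], 1]]}}

```text
time: 9.0
tool_pos: [0.5873, -0.1377, 0.2426]
tool_rot: [0.525, -0.523, -0.475, 0.475]
contact_force: [0.3, 0.0, -1.7]
gripper_width: 0.175
```

Request:
{"fn": "drive_tool", "kwargs": {"motion": [[[0.6, 0, -0.3], [0, 0, 0], 1], [[0.3, 0, -0.2], [0, 0, 0], 1], [[0, 0, 0], [0, 0, 0], 1], [[0, 0, 0], [0, 0, 0], 1], [[0, 0, 0], [0, 0, 0], 1]]}}

```text
time: 9.5
tool_pos: [0.6012, -0.1199, 0.2438]
tool_rot: [-0.525, 0.525, 0.474, -0.474]
contact_force: [-0.0, 0.0, -2.1]
gripper_width: 0.176
```

Run:
```python
from h import *
go([.6005,-.119,.19],84.3)
f=grab('scene'); np.savez('s2.npz',**f); P=cloud(f).reshape(-1,3)
g=grab('side'); cv2.imwrite('pics/f.png',np.hstack([cv2.resize(x['img'][b[1]:b[1]+150,b[0]:b[0]+130],None,fx=3,fy=3,interpolation=2) for x,b in((f,(145,130)),(g,(245,100)))]))
im=f['img'].reshape(-1,3).astype(int)
print([(round(float(h),3),int(((abs(P[:,2]-h)<.0025)&(np.hypot(P[:,0]-.6,P[:,1]+.119)<.075)).sum())) for h in np.arange(.20,.29,.005)])
```

```text
tool x [ 0.102  0.995 -0.   ] y [-3.e-04 -3.e-04 -1.e+00] z [-0.995  0.102  0.   ] yaw x 84.14
turn units [-0.   -0.03 -0.  ]
pos [ 0.6012 -0.1199  0.2438] shift units after turn [0.03 2.15 0.03] t 9.5 F [-0.   0.  -2.1] w 0.176
[(0.2, 12), (0.205, 18), (0.21, 16), (0.215, 20), (0.22, 44), (0.225, 50), (0.23, 52), (0.235, 531), (0.24, 142), (0.245, 11), (0.25, 14), (0.255, 20), (0.26, 20), (0.265, 18), (0.27, 57), (0.275, 10), (0.28, 7), (0.285, 3)]
```

View pics/f.png

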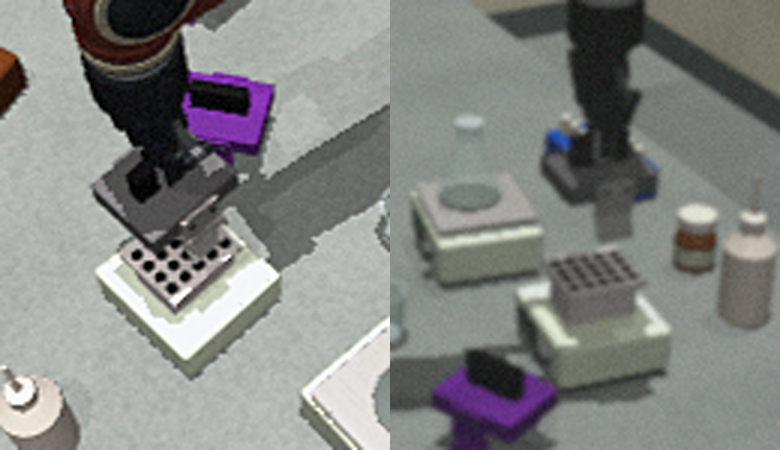

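The scene half shows the cover hanging over the heater block, and the side half shows its arm above the wells. The cover top at 0.2365 agrees with the grasp height. I'll lower it to 1 cm above the rim and check tilt and centring.

Request:
{"fn": "drive_tool", "kwargs": {"motion": [[[0, 0.5, 0], [0, 0, 0], 1], [[0, 0.6, 0], [0, 0, 0], 1], [[0, 0.6, 0], [0, 0, 0], 1], [[0, 0.4, 0], [0, 0, 0], 1], [[0, 0, 0], [0, 0, 0], 1], [[0, 0, 0], [0, 0, 0], 1], [[0, 0, 0], [0, 0, 0], 1]]}}

```text
time: 10.3
tool_pos: [0.6022, -0.1192, 0.1922]
tool_rot: [-0.524, 0.525, 0.474, -0.474]
contact_force: [0.6, -0.9, -1.6]
gripper_width: 0.173
```

```bash
cat >> h.py <<'E'
def top(f,z0,tag,tol=.006):
    P=cloud(f).reshape(-1,3); q=P[(abs(P[:,2]-z0)<tol)&(np.hypot(P[:,0]-.6,P[:,1]+.119)<.08)]
    A=np.c_[q[:,0]-.6,q[:,1]+.119,np.ones(len(q))]
    for _ in range(4):
        c=np.linalg.lstsq(A,q[:,2],rcond=None)[0]; k=abs(A@c-q[:,2])<.002; A,q=A[k],q[k]
    print(tag,'top n',len(q),'slopes',np.round(c[:2],3),'z',round(c[2],4),*[np.round(v,1) for v in cv2.minAreaRect((q[:,:2]*1000).astype(np.float32))])
E
python3 - <<'E'
from h import *
go([.6005,-.119,.137],84.3)
z=manip.state()['tool_pos'][2]-.0742+.0675
for n in('scene','wrist','side'):
    f=grab(n); top(f,z,n,.01)
    if n=='side': cv2.imwrite('pics/g.png',cv2.resize(f['img'][130:240,270:360],None,fx=5,fy=5,interpolation=2))
E
```

```text
tool x [ 0.101  0.995 -0.   ] y [ 1.5e-03 -5.0e-04 -1.0e+00] z [-0.995  0.101 -0.002] yaw x 84.2
turn units [ 0.02 -0.02 -0.  ]
pos [ 0.6022 -0.1192  0.1922] shift units after turn [0.   2.21 0.07] t 10.3 F [ 0.6 -0.9 -1.6] w 0.173
scene top n 440 slopes [-0.005 -0.009] z 0.1847 [ 603.1 -117. ] [90.1 98.7] 84.3
wrist top n 14158 slopes [ 0.001 -0.   ] z 0.1865 [ 602.  -118.4] [ 91.4 100.3] 84.2
side top n 183 slopes [0.015 0.05 ] z 0.1866 [ 598.8 -125.2] [88.2 98.8] 88.2
```

View pics/g.png

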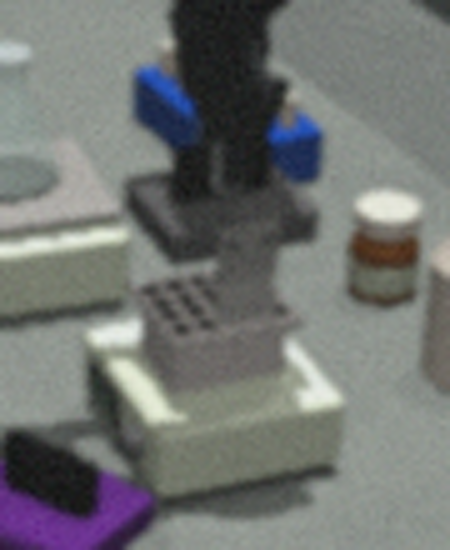

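In the side view the near clip arm (250,270) looks right of the middle of the block's near face (217,350). I'll check this with numbers before pressing.

Run:
```python
from h import *
from numpy import array
e=dict(np.load('side.npz')); d=dict(np.load('scene.npz'))
for nm,f in(('side',e),('scene',d)):
    P=cloud(f).reshape(-1,3)
    for lo,hi in((.101,.112),(.054,.062)):
        q=P[(np.hypot(P[:,0]-.602,P[:,1]+.119)<.11)&(P[:,2]>lo)&(P[:,2]<hi)]
        print(nm,lo,len(q),*[np.round(v,1) for v in cv2.minAreaRect((q[:,:2]*1000).astype(np.float32))])
# predicted side pixels (crop g coords): flange bottom corners, cover arm tip corners
M=np.linalg.inv(e['W']); K=e['camera_matrix']
def px(p):
    c=M[:3,:3]@p+M[:3,3]; u=K@(c/c[2]); return np.round([(u[0]-270)*5,(u[1]-130)*5]).astype(int)
a=np.radians(-5.8); X=array([np.cos(a),np.sin(a),0]); Y=array([-X[1],X[0],0])
c=array([.601,-.119,0])
print('flange',[px(c+X*i*.045+Y*j*.04+[0,0,.106]) for i,j in((-1,1),(-1,-1),(1,-1),(1,1))])
c=array([.602,-.119,0])
print('arm tips',[px(c+X*i*.02-Y*.049+[0,0,.118]) for i in(-1,1)],'cover top',[px(c+X*i*.05+Y*j*.0415+[0,0,.1855]) for i,j in((-1,1),(-1,-1),(1,-1),(1,1))])
```

```text
side 0.101 398 [ 600.7 -123.9] [86.3 93.3] 84.2
side 0.054 489 [ 599.3 -124.2] [144.6 130.1] 83.5
scene 0.101 772 [ 601.8 -119.8] [82.1 91.1] 84.2
scene 0.054 861 [ 602.5 -118.5] [139.6 128.8] 83.8
flange [array([122, 280]), array([169, 341]), array([298, 316]), array([246, 257])]
arm tips [array([213, 324]), array([271, 313])] cover top [array([118, 174]), array([168, 234]), array([316, 207]), array([260, 149])]
```

The predicted pixels agree with the picture: flange near edge 169–298, arm 213–271. In both cameras the cover and heater centres differ by at most 3 mm, which is inside the 9 mm lead-in. The cover is level in the wrist and scene views. The side slope comes from only 183 points, so I don't trust it. I'll press down now.

Request:
{"fn": "drive_tool", "kwargs": {"motion": [[[0, 0.3, 0.05], [0, 0, 0], 1], [[0, 0.4, 0], [0, 0, 0], 1], [[0, 0.4, 0], [0, 0, 0], 1], [[0, 0.3, 0], [0, 0, 0], 1], [[0, 0.2, 0], [0, 0, 0], 1], [[0, 0, 0], [0, 0, 0], 1], [[0, 0, 0], [0, 0, 0], 1]]}}

```text
time: 11.15
tool_pos: [0.6007, -0.119, 0.151]
tool_rot: [-0.524, 0.525, 0.474, -0.474]
contact_force: [1.7, -0.9, -2.2]
gripper_width: 0.175
```

Request:
{"fn": "drive_tool", "kwargs": {"motion": [[[0, 0.1, 0], [0, 0, 0], 1], [[0, 0.1, 0], [0, 0, 0], 1], [[0, 0.1, 0], [0, 0, 0], 1], [[0, 0, 0], [0, 0, 0], 1], [[0, 0, 0], [0, 0, 0], 1]]}}

```text
time: 11.65
tool_pos: [0.6002, -0.1189, 0.1431]
tool_rot: [0.525, -0.525, -0.474, 0.474]
contact_force: [1.4, -0.9, -1.8]
gripper_width: 0.172
```

Request:
{"fn": "drive_tool", "kwargs": {"motion": [[[0, 0.1, 0], [0, 0, 0], 1], [[0, 0.1, 0], [0, 0, 0], 1], [[0, 0, 0], [0, 0, 0], 1], [[0, 0, 0], [0, 0, 0], 1]]}}

```text
time: 12.05
tool_pos: [0.5997, -0.1186, 0.1378]
tool_rot: [0.525, -0.524, -0.474, 0.474]
contact_force: [-0.3, 0.3, -1.8]
gripper_width: 0.176
```

Run:
```python
from h import *
go([.6005,-.119,.1367],84.3)
for n in('scene','wrist'): top(grab(n),.135,n,.015)
```

```text
tool x [0.101 0.995 0.001] y [-0.0018  0.001  -1.    ] z [-0.995  0.101  0.002] yaw x 84.2
turn units [-0.02 -0.02  0.01]
pos [ 0.5997 -0.1186  0.1378] shift units after turn [-0.01  0.05 -0.03] t 12.05 F [-0.3  0.3 -1.8] w 0.176
scene top n 386 slopes [-0.003 -0.015] z 0.1305 [ 600.7 -115.1] [89.4 99. ] 82.8
wrist top n 14127 slopes [-0.003  0.001] z 0.1321 [ 599.3 -117.8] [91.3 99.5] 84.4
```

Request:
{"fn": "drive_tool", "kwargs": {"motion": [[[0, 0.08, 0], [0, 0, 0], 1], [[0, 0.08, 0], [0, 0, 0], 1], [[0, 0, 0], [0, 0, 0], 1], [[0, 0, 0], [0, 0, 0], 1]]}}

```text
time: 12.55
tool_pos: [0.6009, -0.119, 0.1372]
tool_rot: [-0.524, 0.525, 0.474, -0.474]
contact_force: [-4.5, 1.3, 6.5]
gripper_width: 0.173
```

Request:
{"fn": "drive_tool", "kwargs": {"motion": [[[0, 0.1, 0], [0, 0, 0], 1], [[0, 0.1, 0], [0, 0, 0], 1], [[0, 0, 0], [0, 0, 0], 1], [[0, 0, 0], [0, 0, 0], 1]]}}

```text
time: 12.95
tool_pos: [0.6018, -0.1193, 0.1372]
tool_rot: [-0.524, 0.526, 0.475, -0.474]
contact_force: [-12.2, 3.9, 25.1]
gripper_width: 0.172
```

Run:
```python
from h import *
go([.6005,-.119,.1367],84.3)
for n in('scene','wrist'): top(grab(n),.132,n,.012)
f=grab('side'); cv2.imwrite('pics/i.png',cv2.resize(f['img'][130:240,270:360],None,fx=5,fy=5,interpolation=2))
```

```text
tool x [ 0.101  0.995 -0.001] y [ 0.003  -0.0011 -1.    ] z [-0.995  0.101 -0.003] yaw x 84.22
turn units [ 0.04 -0.02 -0.01]
pos [ 0.6018 -0.1193  0.1372] shift units after turn [0.01 0.02 0.05] t 12.95 F [-12.2   3.9  25.1] w 0.172
scene top n 369 slopes [ 0.001 -0.005] z 0.1297 [ 602.5 -116.6] [89.2 98.7] 83.1
wrist top n 14206 slopes [-0.001  0.   ] z 0.1313 [ 592.1 -117.6] [91.6 81.4] 84.5
```

View pics/i.png

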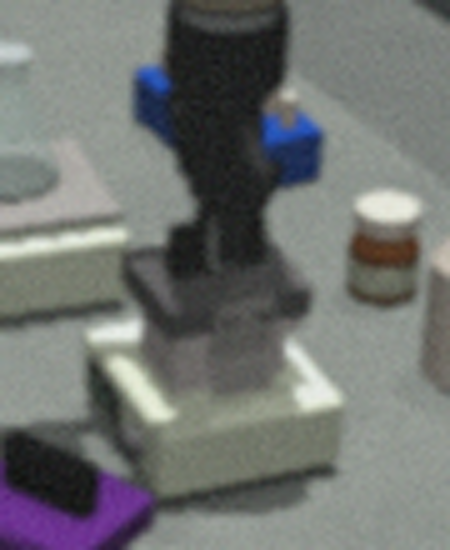

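The cover has seated on the block: it meets a hard stop at TCP 0.1372 with 25 N and is level, and the arm is around the flange. I'll ease off the press, then do a small pull test to confirm the hooks hold.

Request:
{"fn": "drive_tool", "kwargs": {"motion": [[[0, -0.18, 0], [0, 0, 0], 1], [[0, -0.18, 0], [0, 0, 0], 1], [[0, 0, 0], [0, 0, 0], 1], [[0, 0, 0], [0, 0, 0], 1]]}}

```text
time: 13.5
tool_pos: [0.5999, -0.1188, 0.1379]
tool_rot: [0.525, -0.524, -0.474, 0.474]
contact_force: [-1.1, -0.2, -1.8]
gripper_width: 0.176
```

Request:
{"fn": "drive_tool", "kwargs": {"motion": [[[0, -0.1, 0], [0, 0, 0], 1], [[0, -0.08, 0], [0, 0, 0], 1], [[0, 0, 0], [0, 0, 0], 1], [[0, 0, 0], [0, 0, 0], 1]]}}

```text
time: 13.9
tool_pos: [0.5992, -0.1186, 0.1399]
tool_rot: [0.526, -0.524, -0.473, 0.475]
contact_force: [5.8, -0.9, -18.0]
gripper_width: 0.18
```

The pull met 18 N after about 2.5 mm of play, so the hooks are under the rim. I'll go back down to light contact, then release.

Request:
{"fn": "drive_tool", "kwargs": {"motion": [[[0, 0.1, 0], [0, 0, 0], 1], [[0, 0.15, 0], [0, 0, 0], 1], [[0, 0, 0], [0, 0, 0], 1], [[0, 0, 0], [0, 0, 0], 1]]}}

```text
time: 14.3
tool_pos: [0.6011, -0.1192, 0.1385]
tool_rot: [-0.524, 0.525, 0.474, -0.474]
contact_force: [-0.4, 0.5, -3.5]
gripper_width: 0.18
```

Request:
{"fn": "drive_tool", "kwargs": {"motion": [[[0, 0, 0], [0, 0, 0], -0.2], [[0, 0, 0], [0, 0, 0], -1], [[0, 0, 0], [0, 0, 0], -1], [[0, 0, 0], [0, 0, 0], -1], [[0, 0, 0], [0, 0, 0], -1], [[0, 0, 0], [0, 0, 0], -1], [[0, 0, 0], [0, 0, 0], -1], [[0, 0, 0], [0, 0, 0], -1]]}}

```text
time: 15.1
tool_pos: [0.6004, -0.1189, 0.137]
tool_rot: [0.525, -0.525, -0.474, 0.474]
contact_force: [-0.3, 0.1, 0.9]
gripper_width: 0.995
```

Request:
{"fn": "drive_tool", "kwargs": {"motion": [[[0, -0.3, 0], [0, 0, 0], -1], [[0, -0.6, 0], [0, 0, 0], -1], [[0, -1, 0], [0, 0, 0], -1], [[0, -1, 0], [0, 0, 0], -1], [[0, -1, 0], [0, 0, 0], -1], [[0, -1, 0], [0, 0, 0], -1], [[0, -1, 0], [0, 0, 0], -1], [[0, -0.5, 0], [0, 0, 0], -1], [[0, 0, 0], [0, 0, 0], -1], [[0, 0, 0], [0, 0, 0], -1]]}}

```text
time: 16.1
tool_pos: [0.6002, -0.1189, 0.2967]
tool_rot: [0.525, -0.525, -0.474, 0.474]
contact_force: [-0.3, 1.0, -0.6]
gripper_width: 1.003
```

Run:
```python
from h import *
go([.6,-.119,.3],84.3)
for n in('scene','wrist','side'):
    f=grab(n); top(f,.131,n,.008)
    if n=='scene':
        P=cloud(f); Q=cloud(dict(np.load('scene.npz')))
        for p in(Q,P):
            q=p[262:297,365:402].reshape(-1,3); q=q[q[:,2]>.015]; print('plain',len(q),np.round(np.median(q,0),4))
        cv2.imwrite('pics/j.png',f['img'])
```

```text
tool x [0.101 0.995 0.   ] y [-4.e-04  1.e-04 -1.e+00] z [-0.995  0.101  0.   ] yaw x 84.19
turn units [-0.   -0.02  0.  ]
pos [ 0.6002 -0.1189  0.2967] shift units after turn [-0.   -0.13  0.01] t 16.1 F [-0.3  1.  -0.6] w 1.003
scene top n 511 slopes [-0.002 -0.008] z 0.1298 [ 602.3 -117.5] [92.3 99.9] 84.2
plain 757 [0.4218 0.3854 0.0245]
plain 761 [0.4222 0.3851 0.025 ]
wrist top n 6139 slopes [-0.  0.] z 0.1314 [ 600.6 -118.1] [91.7 98.9] 84.2
side top n 183 slopes [0.015 0.022] z 0.1313 [ 599.8 -123.6] [91.5 98. ] 87.4
```

View pics/j.png

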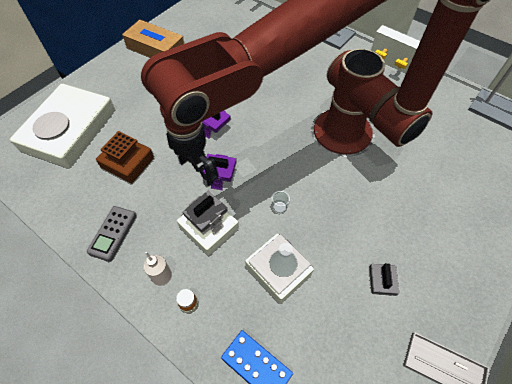

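The cover sits on the heater at scene (205,212) with its top at about 0.130, level and centred. The plain cover at (385,278) has not moved, and the gripper is clear. I'm handing the job in.

```bash
python3 -c "
from plant import manip
print(manip.job_done())"
```

```text
the job is handed in; nothing more can be done
None
```

The clip cover is on the heater and snapped home, and I handed the job in at about 16 s. I picked it up by the handle, carried it over, lowered it square and pressed it down to a hard stop at about 25 N. Then I let go and backed off 16 cm.

**Last checks:**
- **Hooks:** a pull test before release met 18 N after about 2.5 mm of play, so the hooks are under the rim.
- **Height:** the cover's top reads 0.130 m (scene) to 0.131 m (wrist and side), against 0.130 m expected. The wrist camera read about 1 mm high earlier.
- **Position:** centre within about 3 mm of the heater's, and square to about 0.5° in the scene and wrist views.
- **Level:** level within 0.01 rad in the scene and wrist views.
- **Plain cover:** it moved less than 1 mm.

**Disagreements:** the side camera gave a slope of about 0.02 rad, a turn 3° off and centres about 5 mm lower in y. It had only 183 points on the cover and showed the same y shift for the heater, so I relied on the scene and wrist views. The force reading also showed no clear snap on the way down, so the evidence for the snap is the hard stop and the pull test.

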